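Push the pad tote up the ramp and drop its tail behind the lip

ROBOT

A 6-joint arm with a two-finger parallel gripper is mounted at the origin on the work surface. World frame = base frame: x ahead of the robot, y to its left, z up, the work surface at z = 0. Lengths are in mm, angles in rad, forces in N, time in s.
With the tool pointing down it reaches from about 350 to 975 mm from the base axis. Payload 7.1 kg.
Tool frame: the origin (TCP) lies midway between the tips of the shut fingers; the grasp point (between the pads) lies 19 mm behind it (ctrl.grasp_offset is the distance from the TCP to the grasp point, in mm); z points along the fingers, y is the line along which they close (so a half turn about z gives the same grasp; the last joint's range is limited). The gripper opens to 88 mm and grips with 3 to 60 N. Pads are 20 mm wide; open, the fingers measure 115 mm over their backs; the gripper's body (75 mm by 178 mm) begins 61 mm behind the grasp point.
Start: joints at [-1.297, 0.423, 1.63, -0, 1.089, -0.019], TCP at [180.414, -598.377, 222.675] pointing down, gripper open.
Joint ranges: [-3, 3], [-0.9, 2.11], [0.09, 2.58], [-1.31, 4.45], [0.11, 2.69], [-2.54, 2.54]. Speed limits (rad/s): [2.39, 2.39, 3.01, 3.14, 3.14, 3.14].

INTERFACE

Orientations are given as a rotation vector (axis times angle).
In Python, from workcell import sensors, viewer, ctrl gives the robot as it stands. The module is installed in compiled form; this text tells all that it offers.
- The arm moves only by the shell command python3 -m handwheel 'ROWS'. ROWS is JSON, a list of rows, each a list of 7 numbers: the shift along the tool's x, y, z in mm, then the turn, a rotation vector about the tool's x, y, z in rad, then the closure, from 0 (fully open) to 1 (shut). In form: [[x, y, z, rx, ry, rz, jaw], ...]. A call has 1 to 10 rows; each row shifts and turns the commanded pose from where the row before left it, along the tool's axes as they then stand; what a row does not reach is not made up. A row lasts 1/8 s, in which the tool goes at most 62.5 mm and 10.7 degrees, less where a joint would pass 70% of its speed; a pose out of reach is approached as far as the arm can. A call is refused whole if a number of a shift passes 62.5 or a number of a turn 0.188, either way. A call with a gripper value outside its range is refused whole. The fingers move at their own pace and stop on an object; the grip force is fixed at half the most. Time passes only in rows, so rows that do not move let the fingers close. It gives the time, the measured TCP pose, the force, the opening and the grip force at its end, in the units of the state.
- sensors.get_obs(): the state, without advancing time (a new reading comes with each control period).
- viewer.get_image(name): name is "scene" or "side" or "wrist"; returns a dict with "frame" (400x640x3 uint8, blue, green, red), "fov_y" (degrees; the focal length in pixels is half the picture's height over the tangent of half this angle, whatever the lens; pixels are square), "cx", "cy" (the principal point, pixels), "distortion" ([k1, k2, p1, p2, k3] as OpenCV has them; the pictures are not rectified), "R" (3x3) and "t" (3): a world point X has camera coordinates R X + t. Camera axes: x right, y down, z forward; pixel columns grow to the right and rows downward; lengths in mm; the calibration is good to about 2 mm. A picture is of the moment at which its call begins. There is no depth.
- ctrl.close_job(): hands the job in; it is judged then, once.
The state is a dict: "t": time; "qpos": joint angles; "qvel": joint speeds; "joint_torque": joint torques, N m; "ee_pos": TCP position; "orientation": TCP orientation; "ft_force": force on the tool from outside, world axes, zero at the start; "moment": the same for the moment, N m; "width": finger opening in mm; "grasp_force": force on a finger pad.
Only numpy, scipy, OpenCV 4.12 (cv2) and the standard library are available. Lean on these libraries where they do the work, as an engineer would, in place of code of your own. Each camera call takes 0.05 s, during which the arm holds its last target. There are 200 camera calls.

TASK

Push the green tote of brake pads up the ramp and on against the black sprung buffer until its rear edge can drop behind the red lip, so that it ends lying level in the sunk bay, let go. Slide it rather than lifting it, and never press or squeeze it with more than about 22 N, as the buffer is delicate. Leave the canister, the blue key case, the gauge and the dish where they are.

Things in the scene. Friction and masses are not known exactly. Their poses are not given: they have to be found in the camera images.
- base: Fixed steel plate, 430 (x) x 160 (y) x 4 mm. x is level and points up the ramp, z up. Origin on the bench top, on the centre line, at the middle position of the ramp's foot; the plate runs from x = -180 to +250. Ramp, lip, bay and buffer are one unit clamped on it, as a whole anywhere up to 16 mm either way along x from the middle position: this shift is unmeasured, to be felt or seen.
- rails_middle (a point): Point on the plate's centre line at the open mouth of the two yellow guide rails, level with their tops (z = 40 mm). Rails 6 mm thick; inner faces 108 to 110 mm apart from 58 mm beyond this point up the ramp and on, flaring to about 131 mm apart at this point.
- lip_middle (a point): Where the top far edge of the red lip is when the unit is in its middle position (real lip: up to 16 mm off along x). The aluminium ramp before it rises from z = 4 to 24 mm over 78 mm (14 degrees), then the lip's flat top, 7 mm long, at z = 24 mm; its far face drops upright 9 mm to the bay floor.
- bay_middle (a point): Centre of the seated tote's underside on the level bay floor (z = 15 mm), unit in its middle position (real: up to 16 mm off along x). The spring presses the tote back on what pushes it, so friction can hold its rear edge at lip height until the pusher moves down 10 mm or more while pressing. Once down, the spring keeps it against the lip.
- buffer_middle (a point): Centre of the free face of the black rubber buffer plate (84 wide, z = 36 to 58 mm), unit in its middle position (real: up to 16 mm off). It is 88 mm beyond the lip's far face: the 90 mm tote, tipped nose down by 0.1 rad over the lip, squeezes it 4 mm when it just clears. Spring 2 N at first, 1.8 N per mm, so about 9 N when clear; 22 mm travel. The tote's own friction adds 1 to 4 N.
- tote_mid (a point): Centre (half-way up) of the green steel tote filled with brake pads: 90 (x) x 100 (y) x 50 mm high, walls 4 mm, 0.4 to 0.8 kg, loose. The x axis is its direction of travel: its front face is 45 mm ahead along +x, its rear face (nearest the robot, the one to push on) 45 mm behind, its underside 25 mm below. It starts on the plate, just before the rails and the ramp, roughly aligned with them; seated in the bay its centre is at z = 40 mm.
- canister: Bystander: tin canister with a brass screw top, 70 mm diameter, 86 mm high; origin at the centre of its underside.
- keycase: Bystander: blue steel hex key case, 100 x 60 x 24 mm; origin at the centre of its underside.
- gauge: Bystander: chrome sleeve gauge (short tube), 44 mm diameter, 45 mm high; origin at the centre of its underside.
- dish: Bystander: terracotta dish of steel clips, 88 mm diameter, 26 mm high; origin at the centre of its underside.

How it is judged (in metres and radians):
On the way:
1. the tote slides up the ramp, nose up (angle between tote_mid's own z axis and vertical above 0.13 rad and x of tote_mid in the frame of base above -0.05 m), for 0.1 s.
At the end, for the whole second after the job is handed in: The tote rests level (within 0.04 rad) on the floor of the sunk bay, centre 40 mm high within 2.5 mm, its rear edge down behind the lip, between the rails, at rest and released (height (world z) of tote_mid between 0.0375 and 0.0425 m and angle between tote_mid's own z axis and vertical below 0.04 rad and x of tote_mid in the frame of base between 0.108 and 0.158 m and y of tote_mid in the frame of base between -0.01 and 0.01 m and linear speed of tote below 0.01 m/s); the robot touches nothing.
It fails at once if the tote is pressed with more than 25 N (contact force between any of the fingers, the arm and tote above 25 N).
It fails at once if the tote is lifted clear instead of slid (height (world z) of tote_mid above 0.062 m).
It fails at once if a bystander is disturbed (moved over 15 mm or tipped over 0.2 rad) (distance of any of canister, keycase, gauge, dish from where it was at the start of the episode above 0.015 m or angle between any of canister, keycase, gauge, dish's own z axis and vertical above 0.2 rad).
It also fails if it takes over 69 s, if anything falls off the work surface, if the arm or the gripper's body presses on something with over 40 N, if the wrist force passes 120 N, or if a joint passes its speed limit or range.

## Working session

There is one attempt and no reset: what is moved stays moved. The work goes in short steps, Python scripts to look and compute and a shell command to move; the robot and the scene stay as the last step left them, time stands still between calls to the robot, and variables do not carry over. Pictures are saved under pics/ and viewed, at most 10 in all, crops included, and the job is handed in when it is done.

```bash
mkdir -p pics; cat > h.py <<'E'
import numpy as np,cv2
from workcell import sensors,viewer,ctrl
def shot(n,f):
    im=viewer.get_image(n); cv2.imwrite('pics/'+f,im['frame']); 
    import pickle; pickle.dump(im,open('pics/'+f+'.pkl','wb')); return im
def load(f):
    import pickle; return pickle.load(open('pics/'+f+'.pkl','rb'))
def K(im):
    h=im['frame'].shape[0]; f=h/2/np.tan(np.radians(im['fov_y'])/2)
    return np.array([[f,0,im['cx']],[0,f,im['cy']],[0,0,1]])
def at_z(im,uv,z):
    p=cv2.undistortPoints(np.array([[uv]],float),K(im),np.array(im['distortion'],float))[0,0]
    R=np.array(im['R']);t=np.array(im['t']); d=R.T@np.array([p[0],p[1],1]); c=-R.T@t
    return c+d*(z-c[2])/d[2]
def proj(im,X):
    R=np.array(im['R']); return cv2.projectPoints(np.array(X,float).reshape(-1,3),cv2.Rodrigues(R)[0],np.array(im['t'],float),K(im),np.array(im['distortion'],float))[0][:,0]
E
python3 - <<'E'
from h import *
a=shot('scene','s0.png');b=shot('side','d0.png');
for i in(a,b): print(np.round(-np.array(i['R']).T@i['t']))
o=sensors.get_obs();print(o['ee_pos'],o['orientation'],o['ft_force'],o['t'],ctrl.grasp_offset)
E
```

```text
[1221. -352.  735.]
[ 582. -501.  756.]
[ 180.28578797 -597.94282189  222.01013204] [-3.10671507e+00 -4.58061693e-01  2.85542199e-04] [-0.20427224  0.66599187 -0.35077317] 0.1 18.700000000000003
```

View pics/s0.png

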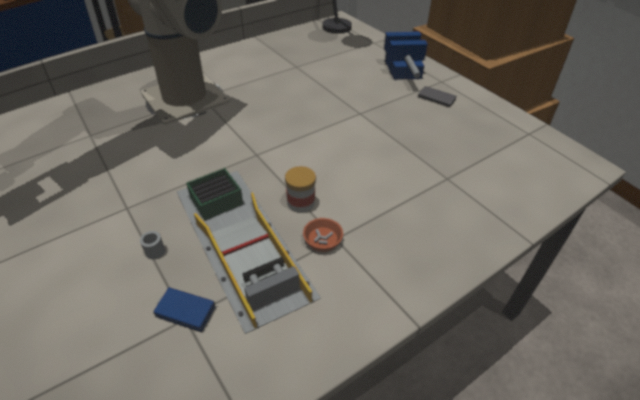

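View pics/d0.png

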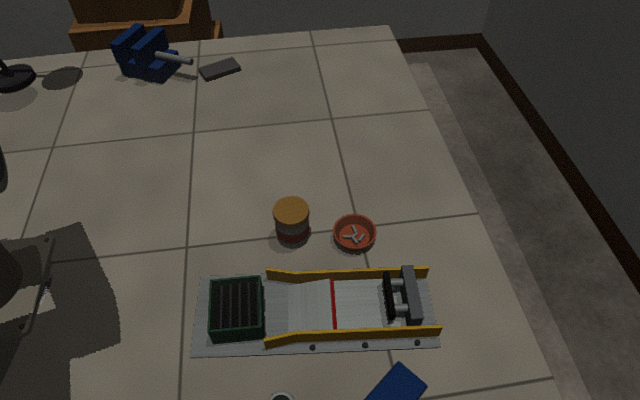

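The scene view shows the tote at about (215,193), already on the plate and before the rails. The side view has the tote top at about (236,308), the lip at about (333,305), the canister at (291,220) and the dish at (355,232). I'll enlarge the side view.

```bash
python3 - <<'E'
from h import *
b=load('d0.png');c=b['frame'][255:370,180:450]
c=cv2.convertScaleAbs(cv2.resize(c,None,fx=2.95,fy=2.95,interpolation=cv2.INTER_CUBIC),alpha=1.6);cv2.imwrite('pics/d0c.png',c)
E
```

```text
(no output)
```

View pics/d0c.png

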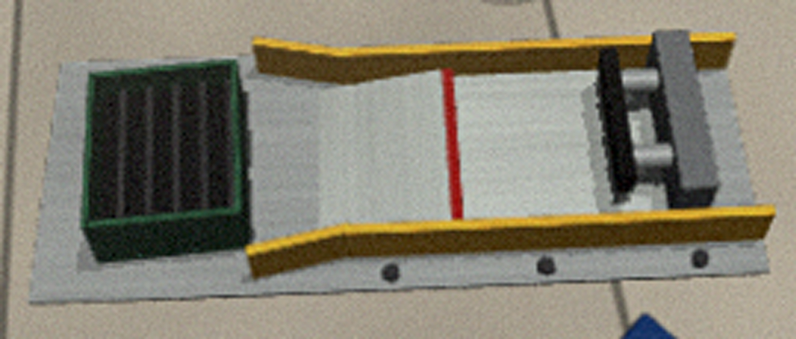

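The enlarged crop shows these positions, in crop pixels:
- **Plate corners:** (62,62), (30,303) and (768,272).
- **Tote top corners:** (90,72), (237,61), (246,212) and (84,224).
- **Lip's far edge:** (453,70) to (462,218).
- **Rail mouths:** (254,40) and (248,248).

```bash
python3 - <<'E'
from h import *
b=load('d0.png')
def P(x,y,z): return at_z(b,(180+x/2.95-.3,255+y/2.95-.3),z)[:2]
rl,rr,fr=P(62,62,4),P(30,303,4),P(768,272,4)
print('plate',rl,rr,fr,np.linalg.norm(rl-rr),np.linalg.norm(fr-rr))
ex=fr-rr;ex/=np.linalg.norm(ex);ey=np.array([-ex[1],ex[0]])
yaw=np.arctan2(ex[1],ex[0]); e2=np.arctan2(*(rl-rr)[::-1])-np.pi/2
O=((rl+rr)/2+ex*180+fr-250*ex+80*ey)/2
print('yaw',yaw,e2,'O',O)
f=lambda p:np.round([(p-O)@ex,(p-O)@ey],1)
T=[P(90,72,54),P(237,61,54),P(246,212,54),P(84,224,54)]
print('tote',[f(p) for p in T],np.mean(T,0),f(np.mean(T,0)))
d=T[2]-T[3]+T[1]-T[0];print('toteyaw',np.arctan2(d[1],d[0]))
print('lip',f(P(453,70,24)),f(P(462,218,24)),'mouth',f(P(254,40,40)),f(P(248,248,40)),'buf',f(P(604,50,58)),f(P(618,192,58)))
print('canister',at_z(b,(291,211),86),'dish',at_z(b,(355,230),26))
from scipy.spatial.transform import Rotation as Ro
o=sensors.get_obs();print(Ro.from_rotvec(o['orientation']).as_matrix().round(3))
E
```

```text
plate [416.55935207 -25.97545353] [ 401.60487888 -185.52776859] [ 826.5994734  -226.35353915] 160.2516068767394 426.95099122452876
yaw -0.09576800126091639 -0.09345468574221827 O [ 586.82604038 -122.8891064 ]
tote [array([-146.9,   42.1]), array([-58.3,  46.1]), array([-49.7, -51.7]), array([-140. ,  -55.4])] [ 488.0912074  -118.15365109] [-98.7  -4.7]
toteyaw -0.05279327330642196
lip [73.4 51.6] [ 72.3 -46.9] mouth [-50.   69.2] [-49.5 -66.8] buf [163.2  41.1] [158.6 -50.9]
canister [601.8314926   41.56013545  86.        ] dish [725.18406423  23.36589542  26.        ]
[[ 0.957  0.289 -0.   ]
 [ 0.289 -0.957  0.001]
 [ 0.    -0.001 -1.   ]]
```

The sizes check out: plate 160 × 427 mm, tote about 90 × 98 mm. The unit's shift is about -12 mm. Base origin is near (587,-123) with yaw -0.095, and the tote is at base (-99,-5). I'll push with partly closed fingers as two contact points, tips leaning forward.

```bash
python3 -m handwheel '[[0,0,0,0,0,0.13,0.32],[0,0,0,0,0,0.13,0.32],[0,0,0,0,0,0.128,0.32]]'; python3 -m handwheel '[[18,-51,0,0,0,0,0.32],[18,-51,0,0,0,0,0.32],[18,-51,0,0,0,0,0.32],[18,-51,0,0,0,0,0.32],[18,-51,0,0,0,0,0.32],[18,-51,0,0,0,0,0.32],[18,-51,0,0,0,0,0.32],[18,-51,0,0,0,0,0.32],[18,-51,0,0,0,0,0.32],[0,-51,0,0,0,0,0.32]]'; python3 -m handwheel '[[0,0,25,0,0.1,0,0.32],[0,0,25,0,0.1,0,0.32],[0,0,0,0,0,0,0.32]]'
```

```text
t: 0.48
ee_pos: [180.3, -598.1, 222.2]
orientation: [-3.137, 0.156, 0.001]
ft_force: [0.9, -0.0, -0.1]
width: 61.8
grasp_force: 0.0
t: 1.72
ee_pos: [391.2, -104.5, 222.8]
orientation: [3.138, -0.149, 0.001]
ft_force: [0.5, 1.2, -0.1]
width: 59.6
grasp_force: 0.0
t: 2.1
ee_pos: [389.7, -105.3, 171.2]
orientation: [3.115, -0.149, 0.304]
ft_force: [0.1, -0.0, 0.3]
width: 59.8
grasp_force: 0.0
```

```bash
python3 -m handwheel '[[-7.2,0,35.5,0,0,0,0.32],[-7.2,0,35.5,0,0,0,0.32],[-7.2,0,35.5,0,0,0,0.32],[-7,0,34,0,0,0,0.32],[0,0,0,0,0,0,0.32]]'; python3 - <<'E'
from h import *
shot('side','d1.png');b=load('d1.png');c=b['frame'][235:370,150:450]
c=cv2.convertScaleAbs(cv2.resize(c,None,fx=2.65,fy=2.65,interpolation=cv2.INTER_CUBIC),alpha=1.6);cv2.imwrite('pics/d1c.png',c)
E
```

```text
t: 2.72
ee_pos: [392.3, -106.0, 27.9]
orientation: [3.116, -0.15, 0.305]
ft_force: [-0.5, -0.4, -0.2]
width: 60.0
grasp_force: 0.0
```

View pics/d1c.png

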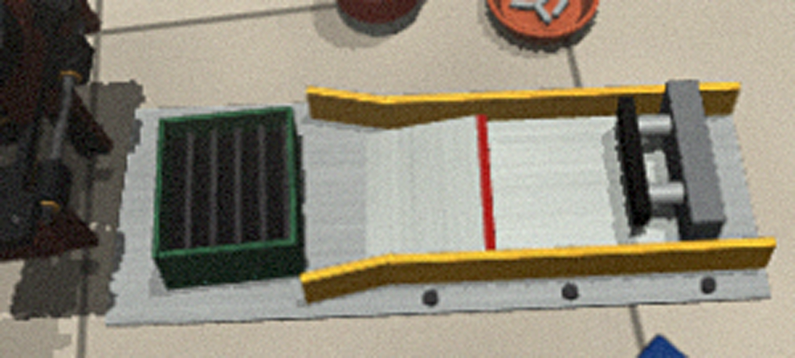

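The crop shows the gripper behind the tote, fingertips near (97,145) and (97,240) either side of its centre line, and the tote unmoved. I'll move forward level until contact.

```bash
python3 -m handwheel '[[9.8,0,2,0,0,0,0.32],[9.8,0,2,0,0,0,0.32],[5.9,0,1.2,0,0,0,0.32],[2,0,0.4,0,0,0,0.32],[2,0,0.4,0,0,0,0.32],[2,0,0.4,0,0,0,0.32]]'; python3 -m handwheel '[[2,0,0.4,0,0,0,0.32],[2,0,0.4,0,0,0,0.32],[2,0,0.4,0,0,0,0.32],[2,0,0.4,0,0,0,0.32]]';python3 -m handwheel '[[2,0,0.4,0,0,0,0.32],[2,0,0.4,0,0,0,0.32],[2,0,0.4,0,0,0,0.32],[2,0,0.4,0,0,0,0.32]]'
```

```text
t: 3.52
ee_pos: [424.3, -109.3, 29.3]
orientation: [3.113, -0.148, 0.312]
ft_force: [0.5, 0.2, -0.1]
width: 59.6
grasp_force: 0.0
t: 4.03
ee_pos: [432.3, -110.0, 29.3]
orientation: [3.113, -0.148, 0.311]
ft_force: [-1.3, 0.5, -0.4]
width: 59.7
grasp_force: 0.7
t: 4.53
ee_pos: [440.9, -110.9, 29.4]
orientation: [3.113, -0.148, 0.312]
ft_force: [-1.8, -0.5, 0.0]
width: 59.6
grasp_force: 0.8
```

```bash
for i in 1 2; do python3 -m handwheel '[[3,0,0.6,0,0,0,0.32],[3,0,0.6,0,0,0,0.32],[3,0,0.6,0,0,0,0.32],[3,0,0.6,0,0,0,0.32],[3,0,0.6,0,0,0,0.32]]' | grep -E 't:|pos|force'; done; python3 - <<'E'
from h import *
shot('side','d2.png');b=load('d2.png');c=b['frame'][235:370,150:450]
c=cv2.convertScaleAbs(cv2.resize(c,None,fx=2.65,fy=2.65,interpolation=cv2.INTER_CUBIC),alpha=1.6);cv2.imwrite('pics/d2c.png',c)
E
```

```text
t: 5.15
ee_pos: [456.2, -112.4, 29.5]
ft_force: [-1.1, -0.2, -1.5]
grasp_force: 0.7
t: 5.78
ee_pos: [471.4, -113.8, 29.5]
ft_force: [-1.4, 0.4, -0.2]
grasp_force: 0.7
```

View pics/d2c.png

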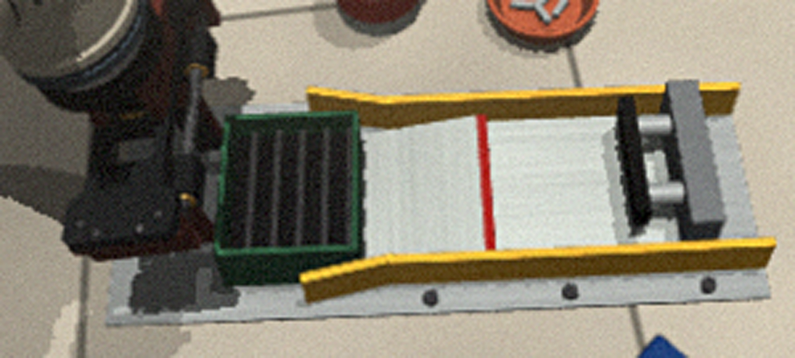

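The tote is straight, its front (crop x about 360) at the ramp's foot and inside the flare. I'll carry on up with small steps and watch the force.

```bash
for i in 1 ; do python3 -m handwheel '[[2.5,0,0.5,0,0,0,0.32],[2.5,0,0.5,0,0,0,0.32],[2.5,0,0.5,0,0,0,0.32],[2.5,0,0.5,0,0,0,0.32]]' | grep -E 't:|pos|force'; done; python3 -m handwheel '[[2.5,0,0.5,0,0,0,0.32],[2.5,0,0.5,0,0,0,0.32],[2.5,0,0.5,0,0,0,0.32],[2.5,0,0.5,0,0,0,0.32]]' | grep -E 't:|pos|force'
```

```text
t: 6.32
ee_pos: [480.8, -114.5, 29.3]
ft_force: [-4.0, 3.4, 0.3]
grasp_force: 2.1
t: 6.82
ee_pos: [491.7, -115.8, 29.5]
ft_force: [-3.2, 0.4, -0.6]
grasp_force: 1.6
```

```bash
python3 -m handwheel '[[2.5,0,0.5,0,0,0,0.32],[2.5,0,0.5,0,0,0,0.32],[2.5,0,0.5,0,0,0,0.32],[2.5,0,0.5,0,0,0,0.32]]' | grep -E 't:|pos|force'
```

```text
t: 7.32
ee_pos: [501.9, -116.8, 29.6]
ft_force: [-2.8, 1.5, -0.7]
grasp_force: 1.4
```

```bash
python3 -m handwheel '[[2.5,0,0.5,0,0,0,0.32],[2.5,0,0.5,0,0,0,0.32],[2.5,0,0.5,0,0,0,0.32],[2.5,0,0.5,0,0,0,0.32],[2.5,0,0.5,0,0,0,0.32],[2.5,0,0.5,0,0,0,0.32]]' | grep -E 't:|pos|force'
```

```text
t: 8.07
ee_pos: [517.1, -118.2, 29.6]
ft_force: [-2.3, 0.2, -1.8]
grasp_force: 1.3
```

```bash
python3 -m handwheel '[[2.5,0,0.5,0,0,0,0.32],[2.5,0,0.5,0,0,0,0.32],[2.5,0,0.5,0,0,0,0.32],[2.5,0,0.5,0,0,0,0.32],[2.5,0,0.5,0,0,0,0.32],[2.5,0,0.5,0,0,0,0.32]]' | grep -E 't:|pos|force'
```

```text
t: 8.82
ee_pos: [532.3, -119.7, 29.7]
ft_force: [-3.0, -0.7, -1.2]
grasp_force: 1.3
```

```bash
python3 -m handwheel '[[2.5,0,0.2,0,0,0,0.32],[2.5,0,0.2,0,0,0,0.32],[2.5,0,0.2,0,0,0,0.32],[2.5,0,0.2,0,0,0,0.32],[2.5,0,0.2,0,0,0,0.32],[2.5,0,0.2,0,0,0,0.32]]' | grep -E 't:|pos|force'
```

```text
t: 9.57
ee_pos: [547.2, -121.1, 31.5]
ft_force: [-2.9, 0.2, -1.9]
grasp_force: 1.3
```

```bash
python3 -m handwheel '[[2.5,0,0,0,0,0,0.32],[2.5,0,0,0,0,0,0.32],[2.5,0,0,0,0,0,0.32],[2.5,0,0,0,0,0,0.32],[2.5,0,0,0,0,0,0.32],[2.5,0,0,0,0,0,0.32]]' | grep -E 't:|pos|force'
```

```text
t: 10.32
ee_pos: [561.7, -122.5, 34.5]
ft_force: [-3.4, 1.2, -1.1]
grasp_force: 1.6
```

```bash
python3 -m handwheel '[[2.5,0,0,0,0,0,0.32],[2.5,0,0,0,0,0,0.32],[2.5,0,0,0,0,0,0.32],[2.5,0,0,0,0,0,0.32],[2.5,0,0,0,0,0,0.32],[2.5,0,0,0,0,0,0.32]]' | grep -E 't:|pos|force'
```

```text
t: 11.08
ee_pos: [576.4, -123.9, 37.5]
ft_force: [-3.9, 1.0, 1.1]
grasp_force: 2.0
```

```bash
python3 -m handwheel '[[2.5,0,-0.1,0,0,0,0.32],[2.5,0,-0.1,0,0,0,0.32],[2.5,0,-0.1,0,0,0,0.32],[2.5,0,-0.1,0,0,0,0.32],[2.5,0,-0.1,0,0,0,0.32],[2.5,0,-0.1,0,0,0,0.32]]' | grep -E 't:|pos|force'; python3 - <<'E'
from h import *
shot('side','d3.png');b=load('d3.png');c=b['frame'][235:370,150:450]
c=cv2.convertScaleAbs(cv2.resize(c,None,fx=2.65,fy=2.65,interpolation=cv2.INTER_CUBIC),alpha=1.6);cv2.imwrite('pics/d3c.png',c)
E
```

```text
t: 11.82
ee_pos: [591.0, -125.3, 41.1]
ft_force: [-3.6, 0.0, 1.3]
grasp_force: 1.7
```

View pics/d3c.png

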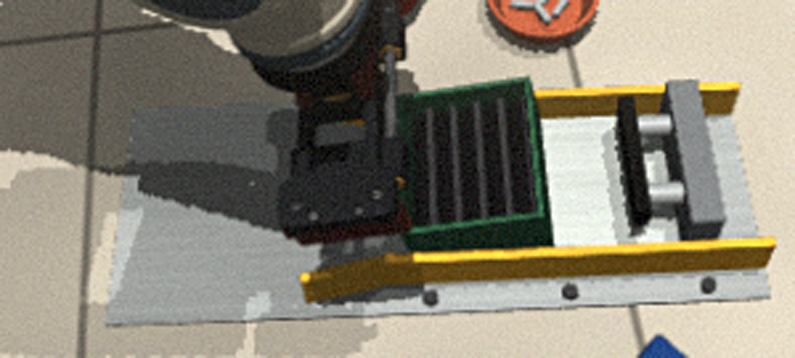

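The tote is nose-up on the ramp between the rails, front top edge at crop x about 540, with the buffer at x about 628. Next it goes over the lip.

```bash
python3 -m handwheel '[[2.5,0,0.2,0,0,0,0.32],[2.5,0,0.2,0,0,0,0.32],[2.5,0,0.2,0,0,0,0.32],[2.5,0,0.2,0,0,0,0.32],[2.5,0,0.2,0,0,0,0.32],[2.5,0,0.2,0,0,0,0.32]]' | grep -E 't:|pos|force'
```

```text
t: 12.62
ee_pos: [606.1, -126.7, 43.0]
ft_force: [-1.1, -0.3, -0.2]
grasp_force: 0.4
```

```bash
python3 -m handwheel '[[2.5,0,0.2,0,0,0,0.32],[2.5,0,0.2,0,0,0,0.32],[2.5,0,0.2,0,0,0,0.32],[2.5,0,0.2,0,0,0,0.32],[2.5,0,0.2,0,0,0,0.32],[2.5,0,0.2,0,0,0,0.32]]' | grep -E 't:|pos|force'
```

```text
t: 13.38
ee_pos: [620.6, -128.1, 44.6]
ft_force: [-1.7, -0.3, -0.6]
grasp_force: 0.5
```

```bash
python3 -m handwheel '[[2,0,0.3,0,0,0,0.32],[2,0,0.3,0,0,0,0.32],[2,0,0.3,0,0,0,0.32],[2,0,0.3,0,0,0,0.32],[2,0,0.3,0,0,0,0.32]]' | grep -E 't:|pos|force'
```

```text
t: 14.0
ee_pos: [630.7, -129.1, 45.1]
ft_force: [-1.1, 0.5, -1.6]
grasp_force: 0.6
```

```bash
python3 -m handwheel '[[2,0,0.3,0,0,0,0.32],[1,0,0.2,0,0,0,0.32],[1,0,0.2,0,0,0,0.32]]' | grep -E 't:|pos|force'
```

```text
t: 14.38
ee_pos: [634.6, -129.4, 45.2]
ft_force: [-1.6, -1.5, -0.1]
grasp_force: 0.6
```

```bash
python3 -m handwheel '[[1.5,0,0.3,0,0,0,0.32],[1.5,0,0.3,0,0,0,0.32],[1.5,0,0.3,0,0,0,0.32],[1.5,0,0.3,0,0,0,0.32]]' | grep -E 't:|pos|force'
```

```text
t: 14.88
ee_pos: [640.8, -130.0, 45.3]
ft_force: [-1.1, 0.3, -1.0]
grasp_force: 0.6
```

```bash
python3 -m handwheel '[[1,0,0.2,0,0,0,0.32],[1,0,0.2,0,0,0,0.32],[1,0,0.2,0,0,0,0.32],[1,0,0.2,0,0,0,0.32]]' | grep -E 't:|pos|force'
```

```text
t: 15.38
ee_pos: [644.5, -130.4, 45.2]
ft_force: [-3.9, 1.0, 0.9]
grasp_force: 1.7
```

```bash
python3 -m handwheel '[[1,0,0.2,0,0,0,0.32],[1,0,0.2,0,0,0,0.32],[0,0,0,0,0,0,0.32]]' | grep -E 't:|pos|force'
```

```text
t: 15.75
ee_pos: [646.0, -130.4, 45.0]
ft_force: [-5.1, 0.8, 0.8]
grasp_force: 2.7
```

The buffer was touched at about x = 643. I need about 4 mm of squeeze plus a margin.

```bash
python3 -m handwheel '[[1,0,0.2,0,0,0,0.32],[1,0,0.2,0,0,0,0.32],[0,0,0,0,0,0,0.32]]' | grep -E 't:|pos|force'
```

```text
t: 16.12
ee_pos: [647.2, -130.5, 44.8]
ft_force: [-7.1, 1.0, 2.6]
grasp_force: 3.9
```

```bash
python3 -m handwheel '[[1,0,0.2,0,0,0,0.32],[1,0,0.2,0,0,0,0.32],[0,0,0,0,0,0,0.32]]' | grep -E 't:|pos|force'; python3 - <<'E'
from h import *
shot('side','d4.png');b=load('d4.png');c=b['frame'][255:355,260:450]
c=cv2.convertScaleAbs(cv2.resize(c,None,fx=4.2,fy=4.2,interpolation=cv2.INTER_CUBIC),alpha=1.6)[:, :800];cv2.imwrite('pics/d4c.png',c)
E
```

```text
t: 16.5
ee_pos: [648.5, -130.6, 44.6]
ft_force: [-9.6, 0.6, 5.1]
grasp_force: 5.2
```

View pics/d4c.png

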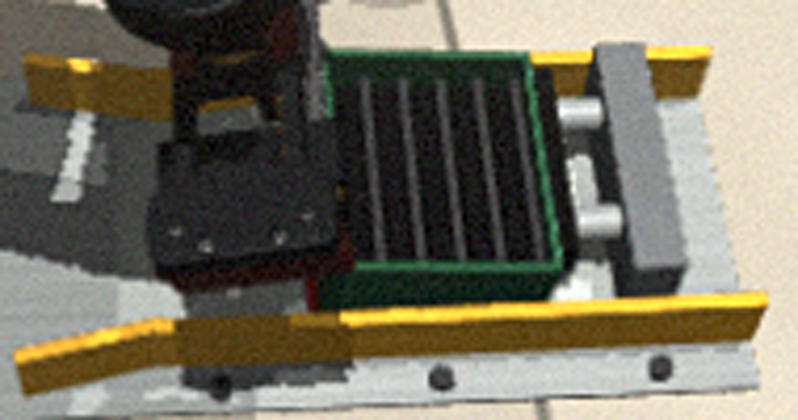

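The tote is against the buffer (crop x about 560), between the rails, with its rear still up. A little more squeeze, then down.

```bash
python3 -m handwheel '[[1,0,0.2,0,0,0,0.32],[1,0,0.2,0,0,0,0.32],[0,0,0,0,0,0,0.32]]' | grep -E 't:|pos|force'
```

```text
t: 16.92
ee_pos: [649.8, -130.7, 44.5]
ft_force: [-12.5, 0.4, 6.5]
grasp_force: 6.5
```

```bash
python3 -m handwheel '[[1,0,0.2,0,0,0,0.32],[0.5,0,0.1,0,0,0,0.32],[0,0,0,0,0,0,0.32]]' | grep -E 't:|pos|force'
```

```text
t: 17.3
ee_pos: [650.0, -130.7, 42.9]
ft_force: [-10.4, -0.9, -3.9]
grasp_force: 4.8
```

The vertical force reversed and the tip sank, so the rear may be dropping. I'll move down while pressing.

```bash
python3 -m handwheel '[[-0.2,0,1,0,0,0,0.32],[-0.2,0,1,0,0,0,0.32],[-0.2,0,1,0,0,0,0.32]]' | grep -E 't:|pos|force'
```

```text
t: 17.68
ee_pos: [649.7, -130.6, 39.5]
ft_force: [-10.5, 0.2, -4.4]
grasp_force: 5.0
```

```bash
python3 -m handwheel '[[-0.2,0,1,0,0,0,0.32],[-0.2,0,1,0,0,0,0.32],[-0.2,0,1,0,0,0,0.32]]' | grep -E 't:|pos|force'
```

```text
t: 18.05
ee_pos: [649.9, -130.6, 36.5]
ft_force: [-9.6, -0.7, -4.2]
grasp_force: 4.8
```

The tote's weight now hangs on the fingers and it sinks with them. Carrying on.

```bash
python3 -m handwheel '[[-0.2,0,1,0,0,0,0.32],[-0.2,0,1,0,0,0,0.32],[-0.2,0,1,0,0,0,0.32]]' | grep -E 't:|pos|force'
```

```text
t: 18.42
ee_pos: [650.6, -130.6, 34.9]
ft_force: [-14.3, 1.5, 8.1]
grasp_force: 7.0
```

```bash
python3 -m handwheel '[[-0.2,0,1,0,0,0,0.32],[-0.2,0,1,0,0,0,0.32],[0,0,0,0,0,0,0.32]]' | grep -E 't:|pos|force'; python3 - <<'E'
from h import *
shot('side','d5.png');b=load('d5.png');c=b['frame'][255:355,260:450]
c=cv2.convertScaleAbs(cv2.resize(c,None,fx=4.2,fy=4.2,interpolation=cv2.INTER_CUBIC),alpha=1.6)[:, :800];cv2.imwrite('pics/d5c.png',c)
E
```

```text
t: 18.8
ee_pos: [650.7, -130.6, 32.9]
ft_force: [-12.9, 2.0, 5.6]
grasp_force: 6.6
```

View pics/d5c.png

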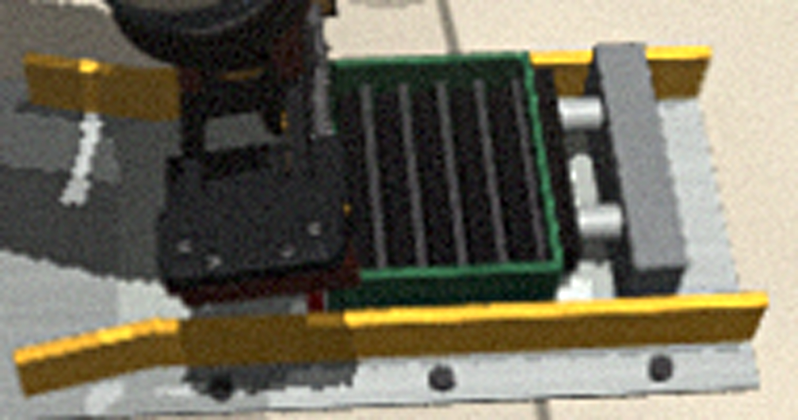

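The vertical force flipped upward after about 9 mm of descent, so the rear is on the bay floor, and the rear top edge looks lower (crop y about 60). I'll back off gently and see whether the tote stays behind the lip.

```bash
python3 -m handwheel '[[-1,0,-0.2,0,0,0,0.32],[-1,0,-0.2,0,0,0,0.32],[-1,0,-0.2,0,0,0,0.32],[-1,0,-0.2,0,0,0,0.32],[-1,0,-0.2,0,0,0,0.32]]' | grep -E 't:|pos|force';python3 -m handwheel '[[-2,0,-1,0,0,0,0.32],[-3,0,-1.5,0,0,0,0.32],[-3,0,-1.5,0,0,0,0.32],[-10,0,-6,0,0,0,0.32],[-15,0,-15,0,0,0,0.32],[-15,0,-30,0,0,0,0.32],[0,0,-60,0,0,0,0.32],[-30,0,-30,0,0,0,0.32],[-30,0,0,0,0,0,0.32],[0,0,0,0,0,0,0.32]]' | grep -E 't:|pos|force'; python3 - <<'E'
from h import *
shot('side','d6.png');b=load('d6.png');c=b['frame'][255:355,260:450]
c=cv2.convertScaleAbs(cv2.resize(c,None,fx=4.2,fy=4.2,interpolation=cv2.INTER_CUBIC),alpha=1.6)[:, :800];cv2.imwrite('pics/d6c.png',c)
E
```

```text
t: 19.48
ee_pos: [648.2, -130.5, 33.3]
ft_force: [-4.1, 2.0, -2.1]
grasp_force: 2.0
t: 20.72
ee_pos: [513.0, -117.7, 154.9]
ft_force: [0.1, -0.4, 0.1]
grasp_force: 0.0
```

View pics/d6c.png

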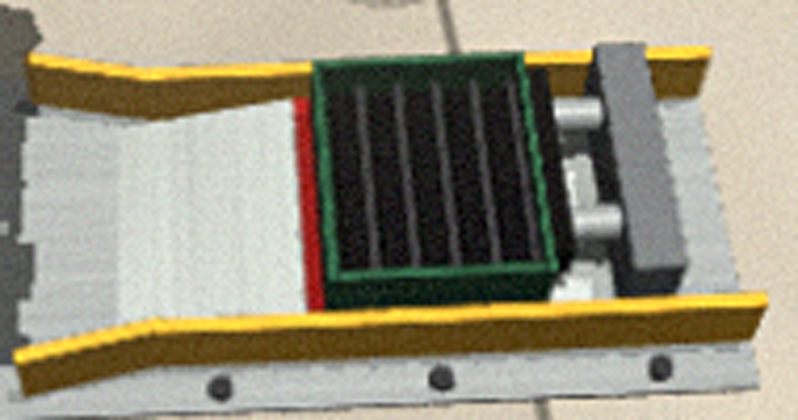

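The tote sits behind the fully visible red lip (crop x about 305–320), top corners at (314,64), (523,55), (558,270) and (330,278). I'll check these against the seated height.

```bash
python3 - <<'E'
from h import *
b=load('d6.png');O=np.array([586.8,-122.9]);ex=np.array([.9955,-.0945]);ey=np.array([.0945,.9955])
yaw=np.arctan2(-.0945,.9955)
C=[(314,64),(523,55),(558,270),(330,278)]
T=[at_z(b,(260+x/4.2-.4,255+y/4.2-.4),65)[:2]-O for x,y in C]
print([np.round([p@ex,p@ey],1) for p in T]); m=np.mean(T,0);print(m@ex,m@ey)
m=O+ex*118+ey*1
for zr,zf in((65,65),(74,65)):
  X=[np.r_[m+ex*a+ey*c,zr if a<0 else zf] for a,c in((-45,50),(45,50),(45,-50),(-45,-50))]
  print(np.round((proj(b,X)-[260,255]+.4)*4.2))
E
```

```text
[array([74.2, 44.8]), array([162.5,  44.9]), array([162.9, -53. ]), array([ 73.9, -52. ])]
118.35852330300801 -3.849805861619247
[[310.  52.]
 [522.  43.]
 [557. 260.]
 [327. 271.]]
[[311.  40.]
 [522.  43.]
 [557. 260.]
 [328. 261.]]
```

```bash
python3 -c "
from workcell import ctrl;print(ctrl.close_job())"
```

```text
the job is handed in; nothing more can be done
None
```

The tote is in the bay: it lies level behind the red lip against the buffer and is released (base x about 118 mm, y about -4 mm), peak wrist force read was about 17 N, the arm kept clear of the bystanders, and the job is handed in (no verdict was returned).

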